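Slide the drip tray into the staining stand

TASK

Put the drip tray back into the staining stand: slide it into the open bay in the stand's front, line it up by feel against the guides hidden inside, which may sit off to either side, and push it fully home until its front panel closes flat against the stand. Do it gently, never forcing the tray against the stand, let go of it, and leave the bottle, the petri dish and the timer where they are.

Things in the scene. Friction and masses are not known exactly. Their poses are not given: they have to be found in the camera images.
- stand: White slide-staining stand, fixed: box 132 mm wide (y), 130 deep (x), 62 high (70 with the glass slides on its roof). Origin: bench level, middle of its front face; +x points into the bay, +y to the left looking in. Hidden inside are two fixed dark steel guides along x, 18 mm high, 72.4 mm between inner faces; more than 25 N of the tray on the stand is forcing it.
- bay_mouth (a point): Middle of the bay's mouth in the stand's front face, 13 mm above the bench. The mouth is 112 mm wide (y -56 to +56 mm), 26 mm high, with no floor of its own: the tray slides on the bench. The trough enters clear of both guides with its middle at y = -12 to -20 mm (to the right).
- bay_search (a point): Point on the stand's centre line 50 mm behind the mouth. The left guide (blunt end) starts 35 mm behind the mouth and runs to the back. With the trough's inner end here only the left guide can touch its side, so it is found by moving the tray left. The middle between the guides lies unseen anywhere within 12 mm left or right of the centre line.
- bay_narrow (a point): Point on the stand's centre line 63 mm behind the mouth, where the shorter right guide begins; its end leans outward 1.5 mm as a lead-in. From here the 70 mm trough runs between both guides with 2.4 mm of play in all.
- tray: Grey drip tray, loose, 0.1 to 0.2 kg. Origin: underside, middle of its front panel's back face. Trough from there 100 mm along +x, 70 mm wide (y), 16 high. Panel 136 mm wide, 5 thick, top at 34 mm. Grip fin in front (-x). Home: panel's back face against the stand's front, tray origin at x = 0 in the stand's frame, axes parallel, y wherever the guides put it (-13 to 13 mm).
- tray_grip (a point): Middle of the tray's grip, 32 mm in front (-x) of the tray's origin and 30 mm above its underside. The grip is an upright fin along the tray's x: 12 mm thick (y), from x = -3 to -57 mm, z = 4 to 46 mm.
- bottle_stain: Brown bottle with black cap, 48 mm across, 88 mm high, a bystander. Origin: centre of its underside.
- petri_a: Petri dish with lid, 60 mm across, 15 mm high, a bystander. Origin: centre of its underside.
- timer: White kitchen-style timer, 58x62x18 mm, a bystander. Origin: centre of its underside.

How it is judged (in metres and radians):
At the end, for the whole second after the job is handed in: The tray is released and at rest in the bay between the guides, flat on the bench (within 4 mm and 0.05 rad), straight to the stand within 0.05 rad, its origin within 16 mm of the stand's middle, its panel no more than 3 mm from the stand's front face (x of tray in the frame of stand above -0.003 m and y of tray in the frame of stand between -0.016 and 0.016 m and z of tray in the frame of stand below 0.004 m and angle between the x axis of tray and the x axis of stand, either way round below 0.05 rad and angle between tray's own z axis and vertical below 0.05 rad and linear speed of tray below 0.01 m/s); the robot touches nothing.
It fails at once if the tray is forced against the stand (over 25 N) (contact force between tray and stand above 25 N).
It fails at once if bottle_stain is moved by more than 20 mm (distance of bottle_stain from where it was at the start of the episode above 0.02 m).
It fails at once if petri_a is moved by more than 20 mm (distance of petri_a from where it was at the start of the episode above 0.02 m).
It fails at once if timer is moved by more than 20 mm (distance of timer from where it was at the start of the episode above 0.02 m).
It also fails if it takes over 61 s, if anything falls off the work surface, if the arm or the gripper's body presses on something with over 40 N, if the wrist force passes 120 N, or if a joint passes its speed limit or range.

ROBOT

A 7-joint arm with a two-finger parallel gripper is mounted at the origin on a cart in front of the work surface, level with it; the furniture and walls round the work are solid. World frame = base frame: x ahead of the robot, y to its left, z up, the work surface at z = 0. Lengths are in mm, angles in rad, forces in N, time in s.
With the tool pointing down it reaches from about 425 to 875 mm from the base axis. Payload 9.9 kg.
Tool frame: the origin (TCP) lies midway between the tips of the shut fingers; the grasp point (between the pads) lies 19 mm behind it; z points along the fingers, y is the line along which they close (so a half turn about z gives the same grasp; the last joint's range is limited). The gripper opens to 85 mm and grips with 20 to 120 N. Pads are 22 mm wide; open, the fingers measure 114 mm over their backs; the gripper's body (76 mm by 85 mm) begins 54 mm behind the grasp point. The pads swing forward as they close: fully open they stand 13 mm farther back than shut.
Start: joints at [-1.196, 0.576, 0.025, 1.437, -0.015, 1.129, -0.057], TCP at [298.932, 605.201, 231.289] pointing down, gripper open.
Joint ranges: [-2.76, 2.76], [-0.34, 2.15], [-1.52, 1.57], [0.19, 2.46], [-1.09, 4.23], [0.17, 1.99], [-2.82, 2.82]. Speed limits (rad/s): [2.22, 2.22, 3.01, 3.01, 3.14, 3.14, 3.14].

INTERFACE

Orientations are given as a rotation vector (axis times angle).
In Python, from rig import * gives the robot as it stands.
- The arm moves only by the shell command python3 -m handwheel 'ROWS' [OPENING] [FORCE]. ROWS is a JSON object of lists of equal length, an entry for each row: "offset": the shift along the world's x, y, z in mm, a list of three; "rotation": the turn, a rotation vector about the world's x, y, z in units of 5 degrees (1.0 is 5 degrees), a list of three. In form: {"offset": [[dx, dy, dz], ...], "rotation": [[ax, ay, az], ...]}. A call has 1 to 20 rows; each row shifts and turns the commanded pose from where the row before left it; what a row does not reach is not made up. A row lasts 1/10 s, in which the tool goes at most 50 mm and 8.59 degrees, less where a joint would pass 70% of its speed; a pose out of reach is approached as far as the arm can. A call is refused whole if a number of a shift passes 50 or a number of a turn 1, either way. A call with a gripper value outside its range is refused whole. OPENING is the closure, from 0 (fully open) to 1 (shut), set as the call begins (- or left out, the last holds). The fingers move at their own pace and stop on an object; FORCE is the grip in N (left out, the last holds). Time passes only in rows, so rows that do not move let the fingers close. It gives the time, the measured TCP pose, the force, the opening and the grip force at its end, in the units of the state.
- get_obs(): the state, without advancing time (a new reading comes with each control period).
- capture(name): name is "side" or "top" or "wrist"; returns a dict with "image" (480x640x3 uint8, blue, green, red), "mtx" (3x3 intrinsics, pixels), "T" (4x4, takes a point from camera to world coordinates); the wrist camera has in their place "tool_from_camera" (4x4, takes a point from camera to tool coordinates, whose origin is the TCP and whose axes are the flange's). Camera axes: x right, y down, z forward; pixel columns grow to the right and rows downward; lengths in mm; the calibration is good to about 2 mm. A picture is of the moment at which its call begins: read the wrist's pose just before it. There is no depth.
- hand_in(): hands the job in; it is judged then, once.
Trained networks look in the newest picture that a camera, given by its name, has taken for a name from the list of things; names that differ only in an ending like _2 or _b are one class to them, and where a whole thing is asked for, a point or a joint stands for the part that bears it (a point fixed in the world has none). Each returns a list of dicts, best first, with "score" (0 to 1); they miss things now and then, are a little off and sometimes report something else, mostly with a low value. They report only what shows in the picture. A call takes as long as a camera call.
- regions_of(camera, query): "mask" (480x640 bool, what is visible of it) and "location" ([column, row] in pixels, amid what is visible of it).
- tip_of(camera, query): "location" ([column, row] in pixels: a listed point, or the origin of a listed thing).
The state is a dict: "time": time; "q": joint angles; "qd": joint speeds; "tau": joint torques, N m; "eef_pos": TCP position; "tcp_rot": TCP orientation; "wrist_force": force on the tool from outside, world axes, zero at the start; "ft_torque": the same for the moment, N m; "opening": finger opening in mm; "gripper_force": force on a finger pad.
Only numpy, scipy, OpenCV 4.12 (cv2) and the standard library are available. Lean on these libraries where they do the work, as an engineer would, in place of code of your own. Each camera call takes 0.05 s, during which the arm holds its last target. There are 200 camera calls.

## Working session

There is one attempt and no reset: what is moved stays moved. The work goes in short steps, Python scripts to look and compute and a shell command to move; the robot and the scene stay as the last step left them, time stands still between calls to the robot, and variables do not carry over. Pictures are saved under pics/ and viewed, at most 10 in all, crops included, and the job is handed in when it is done.

```bash
mkdir -p pics; ls
cat > h.py <<'E'
from rig import *
import numpy as np, cv2
def ray(c,px):
    K=np.array(c["mtx"]);T=np.array(c["T"])
    d=T[:3,:3]@np.linalg.inv(K)@np.array([px[0],px[1],1.]);return T[:3,3],d
def atz(c,px,z):
    o,d=ray(c,px);return o+d*(z-o[2])/d[2]
def proj(c,P):
    K=np.array(c["mtx"]);T=np.array(c["T"]);p=T[:3,:3].T@(np.array(P,float)-T[:3,3]);p=K@p;return p[:2]/p[2]
E
python3 - <<'E'
from h import *
o=get_obs();print({k:np.round(v,3) for k,v in o.items()})
for n in ["top","side"]:
    c=capture(n);cv2.imwrite(f"pics/{n}0.png",c["image"])
    for q,z in [("stand",0),("bay_mouth",13),("bay_search",13),("tray",0),("tray_grip",30),("bottle_stain",0),("petri_a",0),("timer",0)]:
        r=tip_of(n,q)[:2]
        print(n,q,[(round(a["score"],2),np.round(a["location"]),np.round(atz(c,a["location"],z))) for a in r])
    print(np.round(c["T"],2).tolist())
E
```

```text
pics
{'time': np.float64(0.0), 'q': array([-1.196,  0.577,  0.025,  1.438, -0.015,  1.129, -0.057]), 'qd': array([ 0.   , -0.001,  0.001,  0.001, -0.   , -0.   , -0.001]), 'tau': array([ 1.0000e-03, -7.6574e+01,  2.2510e+00, -2.8599e+01,  1.5000e-02,
        1.2000e-02,  0.0000e+00]), 'eef_pos': array([298.731, 604.786, 230.449]), 'tcp_rot': array([-7.140e-01, -3.059e+00,  3.000e-03]), 'wrist_force': array([-0.707, -0.323, -0.049]), 'ft_torque': array([-0.048,  0.027, -0.004]), 'gripper_force': np.float64(0.0), 'opening': np.float64(85.474)}
top stand [(0.82, array([295., 225.]), array([596.,  82.,   0.]))]
top bay_mouth [(0.8, array([289., 222.]), array([602.,  94.,  13.]))]
top bay_search []
top tray [(0.65, array([481., 283.]), array([ 469., -315.,    0.])), (0.42, array([197., 282.]), array([475., 291.,   0.]))]
top tray_grip [(0.91, array([482., 297.]), array([ 441., -305.,   30.]))]
top bottle_stain [(0.6, array([203., 191.]), array([672., 280.,   0.]))]
top petri_a [(0.71, array([197., 283.]), array([475., 291.,   0.]))]
top timer [(0.97, array([401., 177.]), array([ 700., -14
[... 163 characters left out ...]
rray([591.,  86.,   0.]))]
side bay_mouth [(0.79, array([320., 233.]), array([602.,  89.,  13.]))]
side bay_search []
side tray [(0.83, array([272., 366.]), array([ 473., -309.,    0.]))]
side tray_grip [(0.66, array([254., 357.]), array([ 442., -311.,   30.])), (0.64, array([272., 200.]), array([487., 235.,  30.]))]
side bottle_stain [(0.9, array([338., 198.]), array([673., 273.,   0.])), (0.64, array([273., 202.]), array([490., 272.,   0.]))]
side petri_a [(0.62, array([273., 199.]), array([488., 287.,   0.]))]
side timer [(0.79, array([377., 305.]), array([ 699., -164.,    0.]))]
[[1.0, -0.05, 0.07, 494.58], [-0.09, -0.59, 0.8, -925.62], [-0.0, -0.81, -0.59, 738.22], [0.0, 0.0, 0.0, 1.0]]
```

View pics/top0.png

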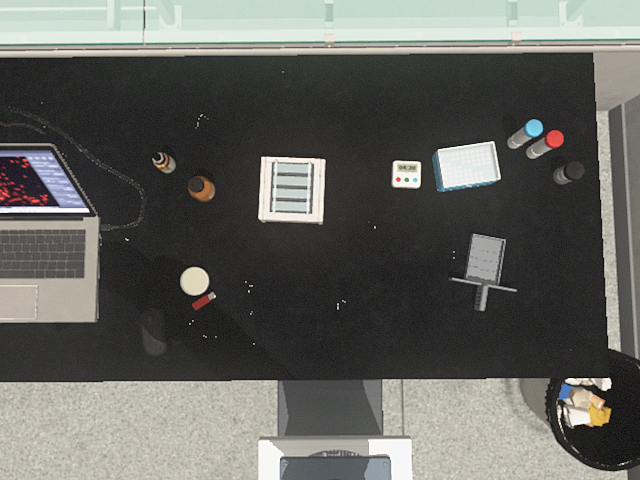

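View pics/side0.png

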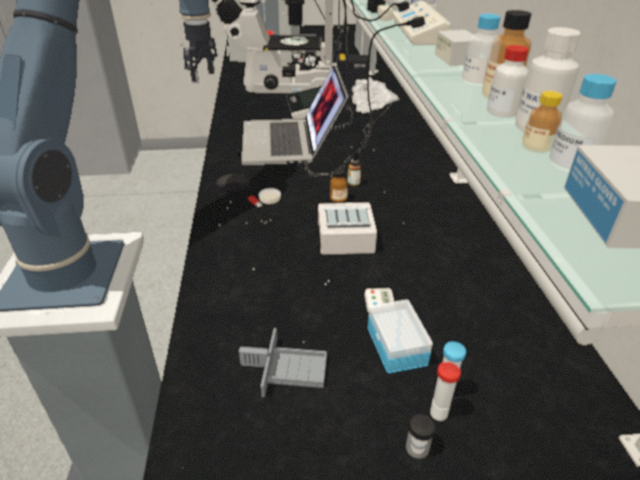

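The top picture shows the stand at about (292,190), opening towards the robot. The tray is at about (483,275), turned slightly clockwise, with its fin towards the robot. The way between them is clear on the near side. Next I fit box models to the masks.

```bash
cat >> h.py <<'E'
from scipy.optimize import minimize
BOX={"stand":[(0,130,-66,66,0,62)],"tray":[(0,100,-35,35,0,16),(-5,0,-68,68,0,34),(-57,-3,-6,6,4,46)]}
def sil(c,name,p,s=4):
    m=np.zeros((480*s,640*s),np.uint8);a=p[2];R=np.array([[np.cos(a),-np.sin(a)],[np.sin(a),np.cos(a)]])
    for x0,x1,y0,y1,z0,z1 in BOX[name]:
        pts=[]
        for x in(x0,x1):
            for y in(y0,y1):
                for z in(z0,z1):
                    q=R@[x,y]+p[:2];pts.append(proj(c,[q[0],q[1],z]))
        h=cv2.convexHull(((np.array(pts)+.5)*s).astype(np.float32)).astype(np.int32);cv2.fillConvexPoly(m,h,1)
    return cv2.resize(m.astype(np.float32),(640,480),interpolation=cv2.INTER_AREA)
def fit(cs,name,p0):
    ms=[]
    for n,c in cs.items():
        r=regions_of(n,name)
        if r: ms.append((c,r[0]["mask"].astype(np.float32)))
    def f(v):
        p=np.array(p0)+np.array([v[0],v[1],v[2]/60]);t=0
        for c,m in ms:
            S=sil(c,name,p);t+=1-np.minimum(S,m).sum()/np.maximum(S,m).sum()
        return t/len(ms)
    r=minimize(f,[0,0,0],method="Nelder-Mead",options=dict(initial_simplex=[[0,0,0],[8,0,0],[0,8,0],[0,0,8]],xatol=.05,fatol=1e-4,maxiter=150))
    return np.array(p0)+np.array([r.x[0],r.x[1],r.x[2]/60]),r.fun
E
python3 - <<'E'
from h import *
T=capture("top");S=capture("side")
for n,p in [("stand",(600,88,0)),("tray",(470,-312,-.15))]:
    for cs in ({"top":T},{"side":S},{"top":T,"side":S}):
        r=fit(cs,n,p);print(n,list(cs),np.round(r[0],3),round(r[1],3))
E
```

```text
stand ['top'] [ 6.01866e+02  8.83600e+01 -4.00000e-02] 0.04
stand ['side'] [ 6.01014e+02  8.83770e+01 -7.00000e-02] 0.043
stand ['top', 'side'] [ 6.01481e+02  8.95110e+01 -6.10000e-02] 0.046
tray ['top'] [ 4.70373e+02 -3.09665e+02 -1.88000e-01] 0.053
tray ['side'] [ 4.70590e+02 -3.13198e+02 -1.93000e-01] 0.054
tray ['top', 'side'] [ 4.70222e+02 -3.10915e+02 -1.87000e-01] 0.071
```

Run:
```python
from h import *
from scipy.spatial.transform import Rotation as R
print(np.round(R.from_rotvec(get_obs()["tcp_rot"]).as_matrix(),3))
m=R.from_rotvec(get_obs()["tcp_rot"]).as_matrix()
print("tool y yaw deg",np.degrees(np.arctan2(m[1,1],m[0,1])))
```

```text
[[-0.897  0.443 -0.   ]
 [ 0.443  0.897 -0.   ]
 [ 0.    -0.    -1.   ]]
tool y yaw deg 63.71296088460398
```

```bash
python3 -m handwheel '{"offset":[[24,-42,0],[24,-42,0],[24,-42,0],[24,-42,0],[24,-42,0],[24,-42,0],[24,-42,0],[10,-45,0],[10,-45,0],[10,-45,0],[8,-45,0],[5,-45,0],[0,-45,0],[-5,-45,0],[-10,-45,0],[-12,-42,0],[-20,-40,0],[-20,-40,0],[-10,-40,0],[-10,-40,0]],"rotation":[[0,0,0],[0,0,0],[0,0,0],[0,0,0],[0,0,0],[0,0,0],[0,0,0],[0,0,0],[0,0,0],[0,0,0],[0,0,0],[0,0,0],[0,0,0],[0,0,0],[0,0,0],[0,0,0],[0,0,0],[0,0,0],[0,0,0],[0,0,0]]}' 0.3
```

```text
time: 3.4
eef_pos: [422.2, -252.3, 231.7]
tcp_rot: [0.714, 3.058, 0.0]
wrist_force: [1.5, -0.3, 1.0]
opening: 59.7
gripper_force: 0.0
```

```bash
python3 -m handwheel '{"offset":[[7,-26,-25],[7,-26,-25],[0,0,-25],[0,0,-15],[0,0,0],[0,0,0]],"rotation":[[0,0,0.8],[0,0,0.8],[0,0,0.8],[0,0,0.7],[0,0,0],[0,0,0]]}'
cat >> h.py <<'E'
from scipy.spatial.transform import Rotation as R
def wcap():
    o=get_obs();c=capture("wrist");M=np.eye(4);M[:3,:3]=R.from_rotvec(o["tcp_rot"]).as_matrix();M[:3,3]=o["eef_pos"]
    return dict(image=c["image"],mtx=c["mtx"],T=M@np.array(c["tool_from_camera"]))
def toolyaw():
    m=R.from_rotvec(get_obs()["tcp_rot"]).as_matrix();return np.degrees(np.arctan2(m[1,1],m[0,1])),m[:,2]
E
python3 - <<'E'
from h import *
print(toolyaw());c=wcap()
g=tip_of("wrist","tray_grip");print([(round(a["score"],2),np.round(atz(c,a["location"],30),1)) for a in g])
r=fit({"wrist":c},"tray",(470.3,-311,-.19));print(r)
im=c["image"].copy()
m=(sil(c,"tray",r[0])>.5).astype(np.uint8);cv2.drawContours(im,cv2.findContours(m,0,1)[0],-1,(0,0,255),1)
cv2.imwrite("pics/w1.png",im)
E
```

```text
time: 4.0
eef_pos: [437.0, -302.9, 141.7]
tcp_rot: [0.298, 3.127, -0.0]
wrist_force: [0.2, 0.3, 0.1]
opening: 59.8
gripper_force: 0.0
(np.float64(79.10488459502902), array([ 4.80226581e-05, -1.26515606e-05, -9.99999999e-01]))
[(0.73, array([ 439.3, -306. ,   30. ]))]
(array([ 4.70647854e+02, -3.12217550e+02, -1.92310447e-01]), np.float64(0.03562527894973755))
```

View pics/w1.png

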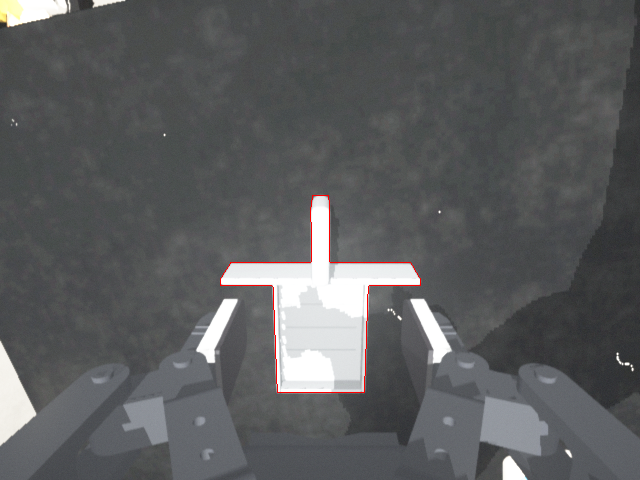

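The model outline fits closely: fin at (320,230), panel at row 275. I descend and grip.

```bash
python3 -m handwheel '{"offset":[[-1,-2.6,-30],[0,0,-30],[0,0,-30],[0,0,-25],[0,0,-15],[0,0,0],[0,0,0]],"rotation":[[0,0,0],[0,0,0],[0,0,0],[0,0,0],[0,0,0],[0,0,0],[0,0,0]]}' 
python3 -m handwheel '{"offset":[[0,0,0],[0,0,0],[0,0,0],[0,0,0],[0,0,0],[0,0,0]],"rotation":[[0,0,0],[0,0,0],[0,0,0],[0,0,0],[0,0,0],[0,0,0]]}' 1 50
```

```text
time: 4.85
eef_pos: [436.4, -305.6, 12.1]
tcp_rot: [0.296, 3.127, -0.001]
wrist_force: [-0.2, -0.9, -0.6]
opening: 59.8
gripper_force: 0.0
time: 5.45
eef_pos: [436.2, -305.6, 12.0]
tcp_rot: [0.295, 3.127, -0.001]
wrist_force: [-1.7, 1.3, 8.0]
opening: 11.4
gripper_force: 52.0
```

```bash
python3 -m handwheel '{"offset":[[0,0,10],[0,0,15],[0,0,15],[6,40,0],[6,40,0],[4,40,0],[0,45,0],[0,45,0],[0,45,0],[0,45,0],[-3,45,0],[-3,40,0],[0,0,0],[0,0,0],[0,0,0]],"rotation":[[0,0,0],[0,0,0],[0,0,0],[0,0,0.2],[0,0,0.2],[0,0,0.2],[0,0,0.2],[0,0,0.2],[0,0,0.2],[0,0,0.2],[0,0,0.2],[0,0,0],[0,0,0],[0,0,0],[0,0,0]]}'
python3 - <<'E'
from h import *
print(toolyaw(),get_obs()["opening"])
T=capture("top");S=capture("side");cv2.imwrite("pics/s2.png",S["image"])
K=(slice(150,240),slice(225,360))
cv2.imwrite("pics/t2.png",cv2.resize(T["image"][140:290,220:370],(600,600),interpolation=cv2.INTER_CUBIC))
for cs in ({"top":T},{"side":S}): print(fit(cs,"stand",(601,88,-.05)))
E
```

```text
time: 6.95
eef_pos: [446.0, 78.6, 51.6]
tcp_rot: [0.078, 3.14, -0.001]
wrist_force: [0.2, -0.4, -0.0]
opening: 11.3
gripper_force: 50.9
(np.float64(87.14944888578336), array([ 2.64038994e-04, -4.05884213e-04, -9.99999883e-01])) 11.2827856840837
(array([ 6.01790881e+02,  8.94944290e+01, -4.89782795e-02]), np.float64(0.04833763837814331))
(array([ 6.01650003e+02,  8.73348635e+01, -6.15672680e-02]), np.float64(0.04079943895339966))
```

View pics/t2.png

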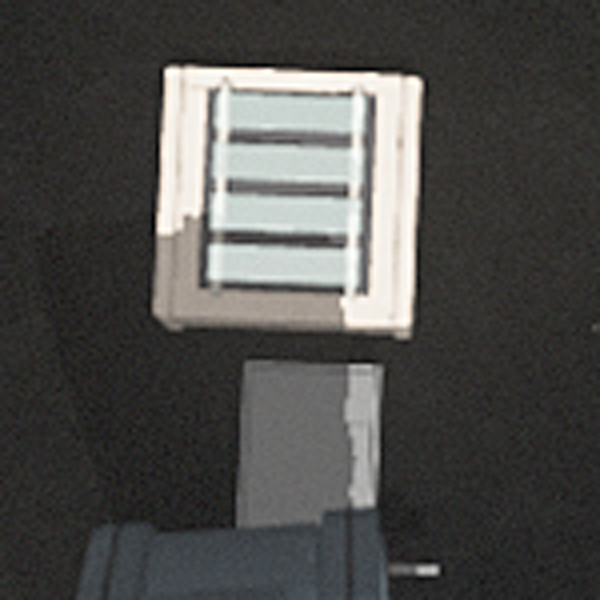

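View pics/s2.png

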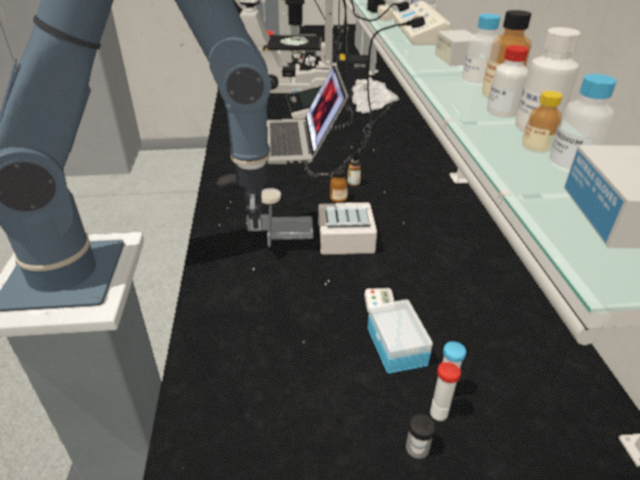

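The tray is level, parallel to the stand and about 16 mm right of its middle, with the trough tip ahead of the mouth. I lower it to just above the bench and enter in chunks, checking the force.

```bash
python3 -m handwheel '{"offset":[[0,1,-14],[0,0,-14],[0,0,-8],[0,0,-3],[0,0,0],[0,0,0]],"rotation":[[0,0,0],[0,0,0],[0,0,0],[0,0,0],[0,0,0],[0,0,0]]}'
python3 -m handwheel '{"offset":[[5,-0.25,0],[5,-0.25,0],[5,-0.25,0],[5,-0.25,0],[5,-0.25,0],[5,-0.25,0],[0,0,0]],"rotation":[[0,0,0],[0,0,0],[0,0,0],[0,0,0],[0,0,0],[0,0,0],[0,0,0]]}'
```

```text
time: 7.75
eef_pos: [446.1, 80.3, 12.5]
tcp_rot: [0.077, 3.14, 0.0]
wrist_force: [0.0, -1.4, -2.3]
opening: 11.6
gripper_force: 51.0
time: 8.45
eef_pos: [476.8, 79.1, 12.3]
tcp_rot: [0.077, 3.14, 0.0]
wrist_force: [-1.3, 0.4, -0.8]
opening: 11.2
gripper_force: 51.0
```

```bash
python3 -m handwheel '{"offset":[[4,-0.2,0],[4,-0.2,0],[4,-0.2,0],[4,-0.2,0],[4,-0.2,0],[2,-0.1,0],[0,0,0]],"rotation":[[0,0,0],[0,0,0],[0,0,0],[0,0,0],[0,0,0],[0,0,0],[0,0,0]]}'
```

```text
time: 9.15
eef_pos: [498.3, 77.9, 12.3]
tcp_rot: [0.077, 3.14, -0.0]
wrist_force: [0.6, -0.4, -1.8]
opening: 11.6
gripper_force: 51.0
```

```bash
python3 -m handwheel '{"offset":[[2,-0.1,0],[2,-0.1,0],[0,0,0]],"rotation":[[0,0,0],[0,0,0],[0,0,0]]}'; python3 -m handwheel '{"offset":[[2,-0.1,0],[2,-0.1,0],[2,-0.1,0],[2,-0.1,0],[2,-0.1,0],[2,-0.1,0],[0,0,0]],"rotation":[[0,0,0],[0,0,0],[0,0,0],[0,0,0],[0,0,0],[0,0,0],[0,0,0]]}'
```

```text
time: 9.45
eef_pos: [502.3, 77.8, 12.3]
tcp_rot: [0.076, 3.14, 0.0]
wrist_force: [0.2, -0.3, -2.0]
opening: 11.3
gripper_force: 51.0
time: 10.15
eef_pos: [514.3, 77.2, 12.3]
tcp_rot: [0.077, 3.14, -0.0]
wrist_force: [-0.9, -0.7, -0.9]
opening: 11.4
gripper_force: 51.0
```

```bash
python3 -m handwheel '{"offset":[[0.05,1,0],[0.05,1,0],[0.05,1,0],[0.05,1,0],[0,0,0]],"rotation":[[0,0,0],[0,0,0],[0,0,0],[0,0,0],[0,0,0]]}'
```

```text
time: 10.65
eef_pos: [514.1, 81.4, 12.3]
tcp_rot: [-0.076, -3.141, -0.0]
wrist_force: [0.2, -0.0, -1.8]
opening: 11.1
gripper_force: 51.0
```

```bash
python3 -m handwheel '{"offset":[[0.05,1,0],[0.05,1,0],[0,0,0]],"rotation":[[0,0,0],[0,0,0],[0,0,0]]}'
```

```text
time: 10.95
eef_pos: [514.2, 83.4, 12.3]
tcp_rot: [-0.076, -3.141, -0.0]
wrist_force: [-0.2, -0.8, -2.1]
opening: 11.3
gripper_force: 51.0
```

```bash
python3 -m handwheel '{"offset":[[0.05,1,0],[0.05,1,0],[0,0,0]],"rotation":[[0,0,0],[0,0,0],[0,0,0]]}'
```

```text
time: 11.25
eef_pos: [514.3, 85.4, 12.3]
tcp_rot: [0.076, 3.141, 0.0]
wrist_force: [0.4, 0.2, -0.8]
opening: 11.4
gripper_force: 51.0
```

```bash
python3 -m handwheel '{"offset":[[0.05,1,0],[0.05,1,0],[0,0,0]],"rotation":[[0,0,0],[0,0,0],[0,0,0]]}'; python3 -c "
from rig import *;print(get_obs()['ft_torque'])"
```

```text
time: 11.55
eef_pos: [514.4, 87.3, 12.3]
tcp_rot: [0.076, 3.141, -0.0]
wrist_force: [0.3, -0.2, -1.4]
opening: 11.5
gripper_force: 51.0
[-0.00186808  0.0352481   0.01127608]
```

```bash
python3 -m handwheel '{"offset":[[0.05,1,0],[0.05,1,0],[0,0,0]],"rotation":[[0,0,0],[0,0,0],[0,0,0]]}'; python3 -c "
from rig import *;print(get_obs()['ft_torque'])"
```

```text
time: 11.85
eef_pos: [514.2, 88.5, 12.2]
tcp_rot: [-0.078, -3.14, 0.001]
wrist_force: [-1.1, -3.0, -0.1]
opening: 11.6
gripper_force: 51.3
[-0.85756106  0.21537353 -0.45170132]
```

```bash
python3 -m handwheel '{"offset":[[0.05,1,0],[0.05,1,0],[0,0,0]],"rotation":[[0,0,0],[0,0,0],[0,0,0]]}'; python3 -c "
from rig import *;print(get_obs()['ft_torque'])"
```

```text
time: 12.15
eef_pos: [513.9, 89.7, 12.2]
tcp_rot: [-0.08, -3.139, 0.002]
wrist_force: [-3.0, -7.4, 1.2]
opening: 11.0
gripper_force: 53.1
[-1.55502603  0.38810038 -0.79668677]
```

```bash
python3 -m handwheel '{"offset":[[-0.1,-2,0],[-0.1,-2,0],[0,0,0],[0,0,0]],"rotation":[[0,0,0],[0,0,0],[0,0,0],[0,0,0]]}'
python3 - <<'E'
from h import *
print(get_obs()['ft_torque'],toolyaw())
T=capture("top");cv2.imwrite("pics/t3.png",cv2.resize(T["image"][140:290,220:370],(600,600),interpolation=cv2.INTER_CUBIC))
E
```

```text
time: 12.55
eef_pos: [514.6, 87.6, 12.3]
tcp_rot: [0.076, 3.14, 0.001]
wrist_force: [0.4, -1.1, -1.1]
opening: 11.5
gripper_force: 51.0
[-0.23928661  0.06584181 -0.1534717 ] (np.float64(87.24148644835658), array([ 3.31211563e-04,  3.46396068e-04, -9.99999885e-01]))
```

```bash
python3 -m handwheel '{"offset":[[0,-0.5,0],[0,0,0]],"rotation":[[0,0,0],[0,0,0]]}'; python3 -c "
from rig import *;print(get_obs()['ft_torque'])"
python3 -m handwheel '{"offset":[[0,-0.5,0],[0,0,0]],"rotation":[[0,0,0],[0,0,0]]}'; python3 -c "
from rig import *;print(get_obs()['ft_torque'])"
```

```text
time: 12.8
eef_pos: [514.6, 87.1, 12.3]
tcp_rot: [0.075, 3.14, 0.0]
wrist_force: [0.1, -0.1, -1.7]
opening: 11.3
gripper_force: 51.0
[0.00311867 0.03863144 0.0174747 ]
time: 13.0
eef_pos: [514.4, 86.3, 12.3]
tcp_rot: [0.076, 3.141, 0.0]
wrist_force: [-0.2, -0.3, -0.2]
opening: 11.5
gripper_force: 51.0
[-0.00505681  0.04712379  0.00150276]
```

```bash
python3 -m handwheel '{"offset":[[2,-0.2,0],[2,-0.1,0],[2,-0.1,0],[2,-0.1,0],[2,-0.1,0],[2,-0.1,0],[0,0,0]],"rotation":[[0,0,0],[0,0,0],[0,0,0],[0,0,0],[0,0,0],[0,0,0],[0,0,0]]}'; python3 -c "
from rig import *;print(get_obs()['ft_torque'])"
```

```text
time: 13.7
eef_pos: [526.8, 85.5, 12.3]
tcp_rot: [0.076, 3.14, -0.0]
wrist_force: [0.1, 0.7, -1.6]
opening: 11.3
gripper_force: 51.0
[-0.02354521  0.05220432  0.0170673 ]
```

```bash
python3 -m handwheel '{"offset":[[1,-0.05,0],[1,-0.05,0],[1,-0.05,0],[0,0,0]],"rotation":[[0,0,0],[0,0,0],[0,0,0],[0,0,0]]}'; python3 -c "
from rig import *;print(get_obs()['ft_torque'])"
```

```text
time: 14.1
eef_pos: [529.6, 85.4, 12.3]
tcp_rot: [0.076, 3.141, -0.0]
wrist_force: [-0.2, -0.6, -1.0]
opening: 11.2
gripper_force: 51.0
[0.05047712 0.01293942 0.03508783]
```

```bash
python3 -m handwheel '{"offset":[[1,-0.05,0],[1,-0.05,0],[1,-0.05,0],[0,0,0]],"rotation":[[0,0,0],[0,0,0],[0,0,0],[0,0,0]]}'; python3 -c "
from rig import *;print(get_obs()['ft_torque'])"
```

```text
time: 14.5
eef_pos: [532.6, 85.2, 12.3]
tcp_rot: [0.076, 3.14, -0.0]
wrist_force: [-0.5, 0.2, -1.3]
opening: 11.1
gripper_force: 51.0
[-0.0470941   0.02725929 -0.00555435]
```

```bash
python3 -m handwheel '{"offset":[[1,-0.05,0],[1,-0.05,0],[1,-0.05,0],[0,0,0]],"rotation":[[0,0,0],[0,0,0],[0,0,0],[0,0,0]]}'; python3 -c "
from rig import *;print(get_obs()['ft_torque'])"
```

```text
time: 14.9
eef_pos: [535.6, 85.1, 12.3]
tcp_rot: [0.076, 3.141, -0.0]
wrist_force: [-0.4, -0.3, -1.8]
opening: 11.3
gripper_force: 51.0
[-0.00535401  0.04694523  0.02135124]
```

```bash
python3 -m handwheel '{"offset":[[1.5,-0.075,0],[1.5,-0.075,0],[1.5,-0.075,0],[1.5,-0.075,0],[0,0,0]],"rotation":[[0,0,0],[0,0,0],[0,0,0],[0,0,0],[0,0,0]]}'; python3 -c "
from rig import *;print(get_obs()['ft_torque'])"
```

```text
time: 15.4
eef_pos: [541.7, 84.7, 12.3]
tcp_rot: [0.076, 3.14, -0.0]
wrist_force: [0.1, 0.9, -1.9]
opening: 11.5
gripper_force: 51.0
[-0.01023244  0.07998174  0.00648249]
```

```bash
python3 -m handwheel '{"offset":[[1.5,-0.075,0],[1.5,-0.075,0],[1.5,-0.075,0],[0,0,0]],"rotation":[[0,0,0],[0,0,0],[0,0,0],[0,0,0]]}'; python3 -c "
from rig import *;print(get_obs()['ft_torque'])"
```

```text
time: 15.8
eef_pos: [546.2, 84.5, 12.3]
tcp_rot: [0.076, 3.14, -0.0]
wrist_force: [0.7, 0.1, -1.3]
opening: 11.2
gripper_force: 51.0
[-0.02081657  0.02848185  0.06851226]
```

```bash
python3 -m handwheel '{"offset":[[1.5,-0.075,0],[1.5,-0.075,0],[1.5,-0.075,0],[0,0,0]],"rotation":[[0,0,0],[0,0,0],[0,0,0],[0,0,0]]}'; python3 -c "
from rig import *;print(get_obs()['ft_torque'])"
```

```text
time: 16.2
eef_pos: [550.7, 84.3, 12.3]
tcp_rot: [0.077, 3.14, -0.0]
wrist_force: [-0.5, -0.4, -0.4]
opening: 11.1
gripper_force: 51.0
[0.01668837 0.05839763 0.01294425]
```

```bash
python3 -m handwheel '{"offset":[[1.5,-0.075,0],[1.5,-0.075,0],[1.5,-0.075,0],[0,0,0]],"rotation":[[0,0,0],[0,0,0],[0,0,0],[0,0,0]]}'; python3 -c "
from rig import *;print(get_obs()['ft_torque'])"
```

```text
time: 16.6
eef_pos: [555.2, 84.1, 12.3]
tcp_rot: [0.077, 3.14, 0.0]
wrist_force: [-0.7, 0.1, -0.9]
opening: 11.2
gripper_force: 51.0
[ 0.00420557  0.0517241  -0.04915642]
```

```bash
python3 -m handwheel '{"offset":[[1.5,-0.075,0],[1.5,-0.075,0],[1.5,-0.075,0],[1.5,-0.075,0],[0,0,0]],"rotation":[[0,0,0],[0,0,0],[0,0,0],[0,0,0],[0,0,0]]}'; python3 -c "
from rig import *;print(get_obs()['ft_torque'])"
```

```text
time: 17.1
eef_pos: [561.2, 83.7, 12.3]
tcp_rot: [0.076, 3.14, -0.0]
wrist_force: [0.0, -0.1, -1.1]
opening: 11.2
gripper_force: 51.0
[ 0.0113348   0.08584921 -0.04218086]
```

```bash
python3 -m handwheel '{"offset":[[1,-0.05,0],[1,-0.05,0],[0,0,0]],"rotation":[[0,0,0],[0,0,0],[0,0,0]]}'; python3 -c "
from rig import *;print(get_obs()['ft_torque'])"
```

```text
time: 17.4
eef_pos: [563.1, 83.6, 12.3]
tcp_rot: [0.077, 3.14, -0.0]
wrist_force: [0.4, -0.4, -2.1]
opening: 11.5
gripper_force: 51.0
[ 0.04195496  0.10068475 -0.01514792]
```

```bash
python3 -m handwheel '{"offset":[[1,-0.05,0],[0,0,0]],"rotation":[[0,0,0],[0,0,0]]}'
```

```text
time: 17.6
eef_pos: [564.1, 83.6, 12.3]
tcp_rot: [0.076, 3.141, -0.0]
wrist_force: [-0.4, 0.7, -1.1]
opening: 11.6
gripper_force: 51.0
```

```bash
python3 -m handwheel '{"offset":[[1,-0.05,0],[0,0,0]],"rotation":[[0,0,0],[0,0,0]]}'
```

```text
time: 17.8
eef_pos: [565.1, 83.6, 12.3]
tcp_rot: [0.076, 3.141, 0.0]
wrist_force: [-0.2, -0.6, -0.7]
opening: 11.1
gripper_force: 51.0
```

```bash
python3 -m handwheel '{"offset":[[0.8,-0.05,0],[0,0,0]],"rotation":[[0,0,0],[0,0,0]]}'
```

```text
time: 18.0
eef_pos: [565.9, 83.5, 12.3]
tcp_rot: [0.076, 3.141, -0.0]
wrist_force: [0.1, -0.4, -1.3]
opening: 11.1
gripper_force: 51.0
```

```bash
python3 -m handwheel '{"offset":[[0.8,-0.05,0],[0,0,0]],"rotation":[[0,0,0],[0,0,0]]}'
```

```text
time: 18.2
eef_pos: [566.3, 83.5, 12.3]
tcp_rot: [-0.076, -3.14, 0.0]
wrist_force: [-1.6, -0.4, -0.6]
opening: 11.2
gripper_force: 51.1
```

```bash
python3 -m handwheel '{"offset":[[0.8,-0.05,0],[0,0,0]],"rotation":[[0,0,0],[0,0,0]]}'
```

```text
time: 18.4
eef_pos: [566.4, 83.5, 12.2]
tcp_rot: [-0.076, -3.139, 0.0]
wrist_force: [-4.3, 0.3, 1.8]
opening: 11.4
gripper_force: 51.4
```

Contact came at x = 566.4, where the home position should be. I press lightly once more, then release and rise.

```bash
python3 -m handwheel '{"offset":[[0.4,0,-0.2],[0,0,0],[0,0,0]],"rotation":[[0,0,0],[0,0,0],[0,0,0]]}'; python3 -m handwheel '{"offset":[[0,0,0],[0,0,0],[0,0,0],[0,0,0],[0,0,0]],"rotation":[[0,0,0],[0,0,0],[0,0,0],[0,0,0],[0,0,0]]}' 0.4;  python3 -m handwheel '{"offset":[[-1,0,10],[0,0,20],[0,0,30],[0,0,40],[0,0,40],[-20,0,20],[-40,0,0],[-40,0,0],[0,0,0]],"rotation":[[0,0,0],[0,0,0],[0,0,0],[0,0,0],[0,0,0],[0,0,0],[0,0,0],[0,0,0],[0,0,0]]}'
python3 - <<'E'
from h import *
T=capture("top");S=capture("side");W=wcap()
o=np.hstack([cv2.resize(S["image"][170:270,240:400],(800,500),interpolation=cv2.INTER_CUBIC)])
cv2.imwrite("pics/s4.png",o);cv2.imwrite("pics/w4.png",W["image"])
for n,c in (("wrist",W),("top",T)):
    try: print(n,fit({n:c},"tray",(601,81,-.05)))
    except Exception as e: print(n,e)
E
```

```text
time: 18.7
eef_pos: [566.4, 83.5, 12.1]
tcp_rot: [-0.076, -3.138, 0.0]
wrist_force: [-6.6, 1.1, 4.5]
opening: 11.3
gripper_force: 52.0
time: 19.2
eef_pos: [568.0, 83.4, 12.1]
tcp_rot: [0.077, 3.14, 0.0]
wrist_force: [-0.3, -0.0, -0.5]
opening: 51.1
gripper_force: 0.0
time: 20.1
eef_pos: [461.2, 83.0, 172.6]
tcp_rot: [-0.076, -3.137, -0.0]
wrist_force: [1.2, 0.3, 0.1]
opening: 51.3
gripper_force: 0.0
wrist (array([ 6.02213933e+02,  8.08923840e+01, -6.15393214e-02]), np.float64(0.6113787889480591))
top (array([ 6.00791554e+02,  8.37123123e+01, -4.07730705e-02]), np.float64(0.8208541870117188))
```

View pics/s4.png

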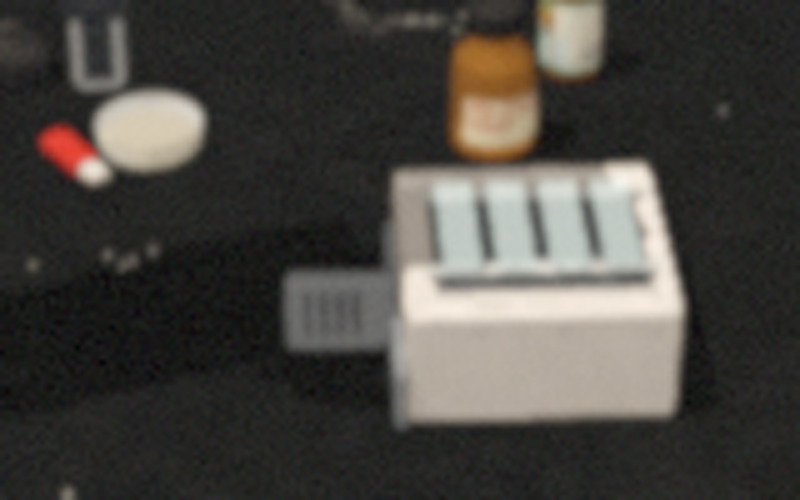

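View pics/w4.png

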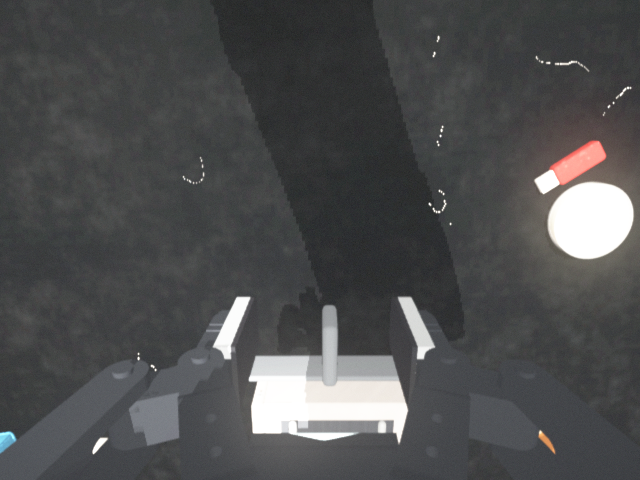

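The wrist picture shows the panel (row 367) flat and parallel against the stand's front, with the fin released at (330,345). The side picture shows the panel closed at (398,370), and the bottle and dish undisturbed.

```bash
python3 -c "
from rig import *;print(hand_in())"
```

```text
the job is handed in; nothing more can be done
None
```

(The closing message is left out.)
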